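# Line up the quarter-turn fastener and hold the battery cover shut

## Robot

A 7-joint arm with a two-finger parallel gripper is mounted at the origin on the work surface. World frame = base frame: x ahead of the robot, y to its left, z up, the work surface at z = 0. Lengths are in m, angles in rad, forces in N, time in s.
With the tool pointing down it reaches from about 0.4 to 0.875 m from the base axis. Payload 19.3 kg.
Tool frame: the origin (TCP) lies midway between the tips of the shut fingers; the grasp point (between the pads) lies 19 mm behind it; z points along the fingers, y is the direction in which the jaws open and shut (so a half turn about z gives the same grasp; the last joint's range is limited). The gripper opens to 85 mm and grips with 20 to 120 N. Pads are 22 mm wide; open, the fingers measure 114 mm over their backs; the gripper's body (76 mm by 85 mm) begins 54 mm behind the grasp point. The pads swing forward as they close: fully open they stand 13 mm farther back than shut.
Start: joints at [1.235, 0.521, -0.036, 1.599, 0.021, 1.021, -0.113], TCP at [0.164, -0.603, 0.21] pointing down, gripper open.
Joint ranges: [-2.91, 2.91], [-0.3, 2.13], [-1.5, 1.42], [0.17, 2.43], [-1.26, 4.41], [0.16, 1.93], [-2.52, 2.52]. Speed limits (rad/s): [1.89, 1.89, 2.39, 2.39, 3.01, 3.01, 3.01].

## Interface

Orientations are given as [roll, pitch, yaw] about the fixed x, y, z axes, in that order (R = Rz(yaw) Ry(pitch) Rx(roll)).
In Python, from workcell import bot, eyes gives the robot as it stands. The module is installed in compiled form; this text tells all that it offers.
- The arm moves only by the shell command python3 -m jog 'ROWS' [FORCE]. ROWS is JSON, a list of rows, each an object with "delta_pos": the shift along the world's x, y, z in mm, a list of three; "spin": the turn about the world's z in rad; "claw": the closure, from 0 (fully open) to 1 (shut). In form: [{"delta_pos": [tx, ty, tz], "spin": spin, "claw": claw}, ...]. A call has 1 to 8 rows; each row is the pose to reach, as a shift and turn from the pose measured when the call began; what a row does not reach only later rows make up. A row lasts 1/10 s, in which the tool goes at most 50 mm and 8.59 degrees, less where a joint would pass 70% of its speed; a pose out of reach is approached as far as the arm can. A call with a gripper value outside its range is refused whole. The fingers move at their own pace and stop on an object; FORCE is the grip in N (left out, the last holds). Time passes only in rows, so rows that repeat a pose let the fingers close. It gives the time, the measured TCP pose, the force and the opening at its end, in the units of the state.
- bot.observe(): the state, without advancing time (a new reading comes with each control period).
- eyes.grab_frame(name): name is "scene" or "top" or "wrist"; returns the picture (400x640x3 uint8, blue, green, red); there is no depth.
- eyes.camera_params(name): a dict with "fx", "fy", "cx", "cy" (pixels), "origin" and "attitude" of the camera in the world. Camera axes: x right, y up, looking along -z (the intrinsics and any distortion apply to the point x, -y, -z); pixel columns grow to the right and rows downward; lengths in m; the calibration is good to about 2 mm. A picture is of the moment at which its call begins: read the wrist's pose just before it. camera_params takes no time and is no camera call; for the wrist camera it gives the pose at the moment of the call.
- bot.job_done(): hands the job in, once; it reports no verdict.
The state is a dict: "clock": time; "qpos": joint angles; "qd": joint speeds; "joint_efforts": joint torques, N m; "position": TCP position; "tool_rot": TCP orientation; "force": force on the tool from outside, world axes, zero at the start; "moment": the same for the moment, N m; "grip_width": finger opening in m.
Only numpy, scipy, OpenCV 4.12 (cv2) and the standard library are available. Lean on these libraries where they do the work, as an engineer would, in place of code of your own. Each camera call takes 0.05 s, during which the arm holds its last target. There are 200 camera calls.

## Task

Close up the mower's battery housing: turn the yellow quarter-turn fastener until its slot lines up with the black index lines, then pick up the orange cover and set it over the bay so that the fastener comes through the cover's slot. Press the cover down against its springy gasket until it is fully home on the housing, and finish while still holding it pressed there, so that it can be locked; do not let go. Leave everything else on the bench where it is.

Things in the scene. Friction and masses are not known exactly. Their poses are not given: they have to be found in the camera images.
- housing: white battery housing of a robot mower, fixed to the bench, 260 (its x) x 170 (its y) x 70 mm tall; origin at the centre of its underside, z up. Open battery bay in its flat top deck (x -80 to 20, y -32 to 32 mm) with a black battery pack in it. Black index lines on the deck along the housing's x axis (y = 0), on both sides of the fastener. It is placed with yaw up to 0.35 rad either way
- seat (a point): middle of the housing's flat top deck, 70 mm above the bench, axes as the housing's. The cover is fully home when cover coincides with this point and its axes (cover x along housing x)
- gasket: black rubber gasket on the deck, a rectangular ring 172 x 108 mm outside, 8 mm wide, round bay and fastener; it stands 8 mm proud and is sprung straight down: 4.5 N to start, 9.3 N to be level with the deck. The cover alone (about 220 g) only rests on it, 8 mm high, and springs up when let go. Origin at the seat when up, 8 mm lower when flat
- wing (a joint): angle (rad) of the yellow quarter-turn fastener about the vertical: 0 = its slot and wing lie along the index lines (housing x) and it passes through the cover's slot; positive is anticlockwise from above. Starts 0.8 to 1.45; free from -0.6 to 1.65, no click at 0, it stays where it is left (friction 0.05 N m)
- wing_grip (a point): point on the fastener's axis, 30 mm above the deck (52 mm from the seat along housing x): where to pinch the wing across its thickness. Wing: yellow bar 36 mm long (this point's x), 10 mm thick (its y), from 10 to 38 mm above the deck, with a thin black slot along its top; it turns with the fastener
- cover: loose orange cover plate, 180 (x) x 116 (y) x 6 mm, about 220 g, lying flat on the bench, rib up; origin at the centre of its underside, z up. Through-slot for the fastener: x 28 to 76 mm (centre 52), y -10 to 10 mm, so 6 mm of play along and 5 mm across for a wing that is in line. Placed with yaw up to 0.5 rad either way
- cover_grip (a point): middle of the black grip rib on the cover, 30 mm above the cover's underside, at x = -12 mm, y = 0 of the cover, axes as the cover's. Rib: 64 mm long (x), 14 mm thick (y), its top 42 mm above the cover's underside
- screwdriver: screwdriver with orange handle, lying; a bystander to leave where it is; origin at its underside
- wrench: steel spanner, lying; a bystander to leave where it is; origin at its underside
- tray: empty red plastic parts tray, 110 x 150 x 30 mm; a bystander to leave where it is; origin at its underside
- spray: blue spray can with pale top, 52 diameter, 160 mm tall, standing; a bystander to leave where it is; origin at its underside
- jar: amber jar with white lid, 68 diameter, 70 mm tall, standing; a bystander to leave where it is; origin at its underside
- wheel: loose black mower wheel, 190 over the treads, 54 mm thick, lying flat; a bystander to leave where it is; origin at its underside

How it is judged:
On the way, in this order (a step that is already met when the one before it is completed fails the run):
1. the fastener is turned in line with the index lines (within 0.15 rad) while the cover is still off the housing (over 120 mm from its seat) (value of joint wing between -0.15 and 0.15 rad and horizontal distance between cover and seat above 0.12 m), for 0.3 s.
2. the cover is lifted and carried over the housing (height (world z) of cover above 0.085 m and horizontal distance between cover and seat below 0.06 m), for 0.05 s.
At the end, for the whole second after the job is handed in: The robot holds the cover (over 1 N): underside within 3 mm of the deck, centre within 10 mm and direction within 0.2 rad of the seat, fastener through its slot within 0.3 rad of the index lines, gasket pushing with over 5 N, cover at rest (z of cover in the frame of seat below 0.003 m and horizontal distance between cover and seat below 0.01 m and angle between the x axis of cover and the x axis of housing, either way round below 0.2 rad and value of joint wing between -0.3 and 0.3 rad and contact force between cover and gasket above 5 N and contact force between any of the fingers, the arm and cover above 1 N and linear speed of cover below 0.02 m/s); the arm keeps its last pose, push and grip.
It fails at once if a bystander (screwdriver, spanner, tray, spray can, jar or wheel) is moved more than 40 mm (distance of any of screwdriver, wrench, tray, spray, jar, wheel from where it was at the start of the episode above 0.04 m).
It also fails if it takes over 58 s, if anything falls off the work surface, if the arm or the gripper's body presses on something with over 40 N, if the wrist force passes 120 N, or if a joint passes its speed limit or range.

## Working session

There is one attempt and no reset: what is moved stays moved. The work goes in short steps, Python scripts to look and compute and a shell command to move; the robot and the scene stay as the last step left them, time stands still between calls to the robot, and variables do not carry over. Pictures are saved under pics/ and viewed, about 8 in all and at most 12, crops included, and the job is handed in when it is done.

```bash
mkdir -p pics
python3 - <<'E'
from workcell import bot, eyes
import cv2
s=bot.observe(); print(s)
for n in("top","scene"):
    print(n,eyes.camera_params(n)); cv2.imwrite(f"pics/{n}0.png",eyes.grab_frame(n))
E
```

```text
{'clock': 0.0, 'qpos': array([ 1.23480295,  0.52202617, -0.03636354,  1.59997139,  0.02120887,
        1.02106937, -0.11278398]), 'qd': array([ 1.46265634e-05,  1.48764943e-03,  8.63356287e-04,  4.58029288e-04,
       -1.31072450e-04, -2.25921151e-03,  1.31395265e-03]), 'joint_efforts': array([-8.20768346e-04, -9.27133656e+01,  1.97972752e+00, -3.69947898e+01,
        1.80087023e-02,  7.87830446e-03, -3.70113821e-05]), 'position': array([ 0.16406692, -0.6027332 ,  0.20913087]), 'tool_rot': array([-3.14050555e+00,  6.52176322e-05,  2.65834775e-01]), 'force': array([-0.35220592, -0.54611373,  0.14286252]), 'moment': array([-0.03469115,  0.01502534, -0.02496696]), 'grip_width': 0.08537661206323205}
top {'fx': 378.3308708610435, 'fy': 378.3308708610435, 'cx': 323.1281170412964, 'cy': 202.12816208854986, 'origin': array([0.45946084, 0.02744514, 1.19729231]), 'attitude': array([ 0.16140537,  0.00737182, -1.55136359])}
scene {'fx': 397.40332535077505, 'fy': 397.40332535077505, 'cx': 322.642049906386, 'cy': 197.9195486274784, 'origin': array([ 1.1694706 , -0.71830976,  0.81455242]), 'attitude': array([0.90725061, 0.00824792, 0.60560092])}
```

View pics/top0.png

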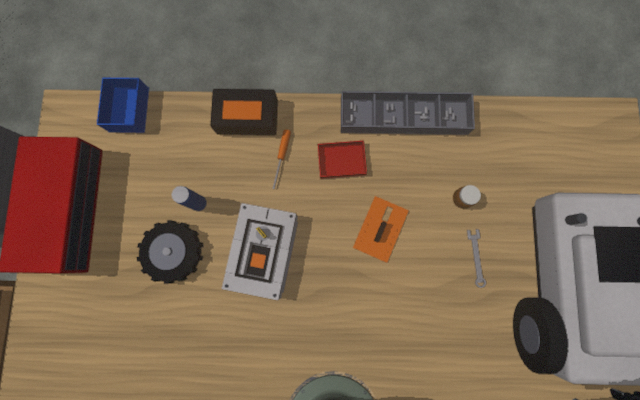

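View pics/scene0.png

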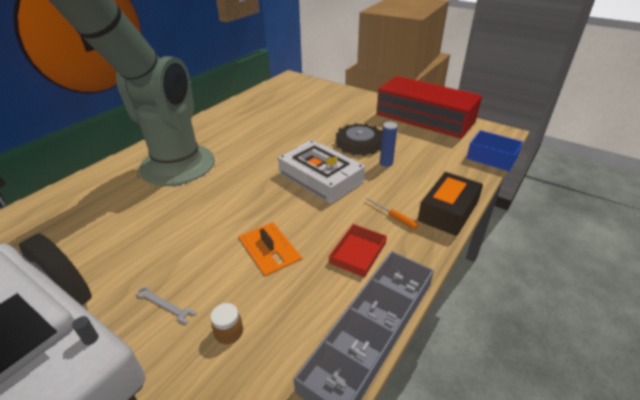

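The top view shows the housing at (260,252) with the wing at (263,232), the cover at (382,229) with its rib at (383,231) and its slot towards upper right. The wheel and spray can are left of the housing, the tray and screwdriver are beyond it.

```bash
cat > h.py <<'E'
import numpy as np, cv2
from scipy.spatial.transform import Rotation as R
from workcell import bot, eyes
def ray(p,uv,z):
    uv=np.atleast_2d(np.float64(uv)); d=np.c_[(uv[:,0]-p['cx'])/p['fx'],-(uv[:,1]-p['cy'])/p['fy'],-np.ones(len(uv))]
    d=R.from_euler('xyz',p['attitude']).apply(d); o=np.array(p['origin'])
    return o+d*((z-o[2])/d[:,2])[:,None]
def proj(p,X):
    c=R.from_euler('xyz',p['attitude']).inv().apply(np.atleast_2d(X)-p['origin'])
    return np.c_[p['cx']-p['fx']*c[:,0]/c[:,2],p['cy']+p['fy']*c[:,1]/c[:,2]]
def blob(m,near):
    cs,_=cv2.findContours(m.astype(np.uint8),cv2.RETR_EXTERNAL,cv2.CHAIN_APPROX_NONE)
    cs=[c for c in cs if cv2.contourArea(c)>15]
    return min(cs,key=lambda c:np.linalg.norm(c[:,0].mean(0)-near))
E
python3 - <<'E'
from h import *
im=cv2.imread('pics/top0.png'); p=eyes.camera_params('top')
print('base,tcp px',proj(p,[[0,0,0],[.164,-.603,.21]]))
hsv=cv2.cvtColor(im,cv2.COLOR_BGR2HSV); h,s,v=cv2.split(hsv)
def rect(c,z):
    X=ray(p,c[:,0],z)[:,:2]; (cx,cy),(w,hh),a=cv2.minAreaRect(np.float32(X*1000)); return cx,cy,w,hh,a
c=blob((h<15)&(s>200)&(v>120),(382,229)); print('cover',rect(c,.006),cv2.boundingRect(c))
d=blob((s<40)&(v>140),(260,252)); print('deck',rect(d,.07),cv2.boundingRect(d))
y=blob((h>18)&(h<35)&(s>130)&(v>100)&(cv2.rectangle(np.zeros((400,640),np.uint8),(235,215),(290,290),1,-1)>0),(263,232)); print('wing',rect(y,.105),cv2.boundingRect(y))
for n,z in(('wrench',(478,258)),('jar',(467,197)),('spray',(182,195))): print(n,ray(p,z,0)[0])
print(np.round(ray(p,[[283,150],[343,160],[170,250]],0.02),3))
cv2.imwrite('pics/crop.png',cv2.resize(im[190:310,215:420],None,fx=3.9,fy=3.9,interpolation=cv2.INTER_CUBIC))
E
```

```text
base,tcp px [[332.4655544  422.88350365]
 [582.83543564 391.8494309 ]]
cover (635.689208984375, 953.0245361328125, 436.3192443847656, 189.67005920410156, 0.04863455519080162) (0, 137, 72, 136)
deck (495.1009826660156, 226.86727905273438, 168.65464782714844, 258.1661376953125, 80.04638671875) (222, 203, 73, 97)
wing (546.3707275390625, 216.89828491210938, 33.185733795166016, 8.078766822814941, 46.84349060058594) (257, 228, 9, 10)
wrench [ 0.48633246 -0.44679131  0.        ]
jar [ 0.67925437 -0.42057807  0.        ]
spray [0.66919311 0.49562998 0.        ]
[[ 0.819  0.173  0.02 ]
 [ 0.789 -0.021  0.02 ]
 [ 0.492  0.511  0.02 ]]
```

View pics/crop.png

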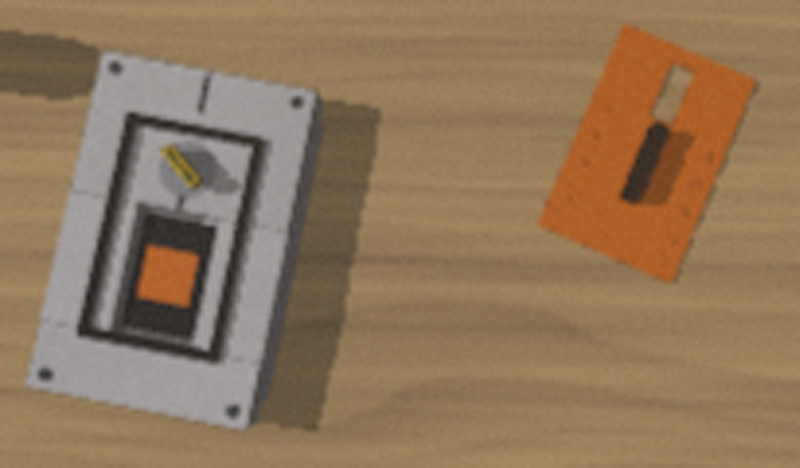

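```bash
python3 -m jog '[{"delta_pos":[40,30,20],"spin":0.14,"claw":0},{"delta_pos":[80,60,45],"spin":0.28,"claw":0},{"delta_pos":[120,80,70],"spin":0.42,"claw":0},{"delta_pos":[160,100,90],"spin":0.56,"claw":0},{"delta_pos":[200,120,100],"spin":0.7,"claw":0},{"delta_pos":[240,145,100],"spin":0.84,"claw":0},{"delta_pos":[280,170,100],"spin":0.98,"claw":0},{"delta_pos":[310,200,100],"spin":1.1,"claw":0}]'
python3 - <<'E'
from h import *
s=bot.observe();print(s['qpos'].round(2))
im=cv2.imread('pics/top0.png'); p=eyes.camera_params('top')
h,sat,v=cv2.split(cv2.cvtColor(im,cv2.COLOR_BGR2HSV))
m=(h<15)&(sat>170)&(v>110); m[:, :345]=0; m[:190]=0; m[275:]=0; m[:,420:]=0
c=blob(m,(382,229)); X=ray(p,c[:,0],.006)[:,:2]*1000; print('cover',cv2.minAreaRect(np.float32(X)))
E
```

```text
clock: 0.9
position: [0.4763, -0.4011, 0.3088]
tool_rot: [-3.141, -0.001, 1.372]
force: [0.6, -0.1, -0.6]
grip_width: 0.0856
[ 0.85  0.46 -0.37  1.46  0.17  1.25  0.27]
cover ((572.6988525390625, -142.79598999023438), (115.13591766357422, 178.5299530029297), 66.96635437011719)
```

```bash
python3 -m jog '[{"delta_pos":[15,40,0],"spin":0.14,"claw":0},{"delta_pos":[30,85,0],"spin":0.28,"claw":0},{"delta_pos":[45,130,0],"spin":0.42,"claw":0},{"delta_pos":[60,175,0],"spin":0.56,"claw":0},{"delta_pos":[70,220,0],"spin":0.7,"claw":0},{"delta_pos":[75,265,0],"spin":0.84,"claw":0},{"delta_pos":[80,310,0],"spin":0.98,"claw":0},{"delta_pos":[80,355,0],"spin":1.1,"claw":0}]'
python3 -m jog '[{"delta_pos":[0,40,0],"spin":0.14,"claw":0},{"delta_pos":[0,80,0],"spin":0.28,"claw":0},{"delta_pos":[-5,120,0],"spin":0.42,"claw":0},{"delta_pos":[-5,160,0],"spin":0.56,"claw":0},{"delta_pos":[-5,200,0],"spin":0.7,"claw":0},{"delta_pos":[-5,235,0],"spin":0.84,"claw":0},{"delta_pos":[-5,260,0],"spin":0.98,"claw":0},{"delta_pos":[-5,265,0],"spin":1.1,"claw":0}]'
python3 - <<'E'
from h import *
s=bot.observe();print(s['qpos'].round(2),s['position'].round(4),s['tool_rot'].round(3))
p=eyes.camera_params('wrist'); im=eyes.grab_frame('wrist'); cv2.imwrite('pics/w1.png',im)
np.save('w1.npy',p,allow_pickle=True); print(p)
E
```

```text
clock: 1.7
position: [0.5562, -0.0444, 0.3085]
tool_rot: [-3.141, -0.001, 2.478]
force: [0.6, 0.6, 0.1]
grip_width: 0.0851
clock: 2.5
position: [0.5502, 0.2239, 0.3083]
tool_rot: [3.141, -0.001, -2.696]
force: [0.8, -0.2, -0.9]
grip_width: 0.0855
[ 0.16  0.54 -0.99  1.52  0.46  1.33  1.14] [0.5502 0.2239 0.3083] [ 3.141e+00 -1.000e-03 -2.696e+00]
{'fx': 309.32106206651065, 'fy': 309.32106206651065, 'cx': 322.8193834603625, 'cy': 200.27183707079922, 'origin': array([0.49047347, 0.19618052, 0.47289528]), 'attitude': array([-2.67072429e-01, -3.81308706e-04,  2.01641930e+00])}
```

View pics/w1.png

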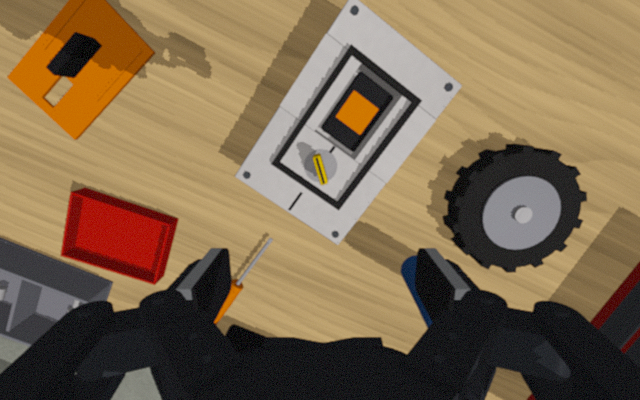

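The wrist view shows the whole deck: wing at (320,170), index lines at (296,201) and (333,149), and the cover at upper left. I'll measure the deck, wing and cover from it.

Run:
```python
from h import *
im=cv2.imread('pics/w1.png'); p=np.load('w1.npy',allow_pickle=True).item()
h,s,v=cv2.split(cv2.cvtColor(im,cv2.COLOR_BGR2HSV))
def rect(c,z):
    X=ray(p,c[:,0],z)[:,:2]*1000; return cv2.minAreaRect(np.float32(X))
print('deck',rect(blob((s<45)&(v>150),(345,125)),.07))
m=(h>22)&(h<36)&(s>120)&(v>90); m[:,:300]=0;m[:,345:]=0;m[:140]=0;m[200:]=0
n=cv2.morphologyEx(m.astype(np.uint8),cv2.MORPH_CLOSE,np.ones((3,3)))
c=blob(n,(320,170)); print('wing',rect(c,.108),cv2.boundingRect(c))
m=(h<20)&(s>170)&(v>90); m[:,165:]=0; m[160:]=0; print('cover',rect(blob(m,(80,65)),.006))
```

```text
deck ((497.35076904296875, 228.982177734375), (170.90277099609375, 258.7798767089844), 80.13290405273438)
wing ((547.3942260742188, 219.71571350097656), (36.281150817871094, 9.878408432006836), 42.154727935791016) (313, 155, 15, 30)
cover ((574.5221557617188, -139.30526733398438), (118.6178207397461, 181.2899932861328), 67.10613250732422)
```

```bash
python3 -m jog '[{"delta_pos":[-3,-4.5,-30],"spin":0.14,"claw":0},{"delta_pos":[-3,-4.5,-70],"spin":0.28,"claw":0},{"delta_pos":[-3,-4.5,-110],"spin":0.305,"claw":0},{"delta_pos":[-3,-4.5,-150],"spin":0.305,"claw":0.3},{"delta_pos":[-3,-4.5,-180],"spin":0.305,"claw":0.3},{"delta_pos":[-3,-4.5,-205],"spin":0.305,"claw":0.3},{"delta_pos":[-3,-4.5,-222],"spin":0.305,"claw":0.3},{"delta_pos":[-3,-4.5,-224],"spin":0.305,"claw":0.3}]' 30
python3 -m jog '[{"delta_pos":[0,0,0],"spin":0,"claw":1},{"delta_pos":[0,0,0],"spin":0,"claw":1},{"delta_pos":[0,0,0],"spin":0,"claw":1},{"delta_pos":[0,0,0],"spin":0,"claw":1},{"delta_pos":[0,0,0],"spin":0,"claw":1},{"delta_pos":[0,0,0],"spin":0,"claw":1},{"delta_pos":[0,0,0],"spin":0,"claw":1},{"delta_pos":[0,0,0],"spin":0,"claw":1}]' 30
```

```text
clock: 3.35
position: [0.5468, 0.2178, 0.0824]
tool_rot: [3.141, -0.004, -2.386]
force: [-0.7, -1.3, 0.4]
grip_width: 0.0598
clock: 4.15
position: [0.5471, 0.2181, 0.0834]
tool_rot: [3.141, -0.003, -2.386]
force: [-2.1, -1.0, 7.6]
grip_width: 0.0084
```

```bash
python3 -m jog '[{"delta_pos":[0,0,0],"spin":-0.13,"claw":1},{"delta_pos":[0,0,0],"spin":-0.26,"claw":1},{"delta_pos":[0,0,0],"spin":-0.4,"claw":1},{"delta_pos":[0,0,0],"spin":-0.54,"claw":1},{"delta_pos":[0,0,0],"spin":-0.67,"claw":1},{"delta_pos":[0,0,0],"spin":-0.8,"claw":1},{"delta_pos":[0,0,0],"spin":-0.93,"claw":1},{"delta_pos":[0,0,0],"spin":-0.93,"claw":1}]'
python3 -m jog '[{"delta_pos":[0,0,0],"spin":0,"claw":1},{"delta_pos":[0,0,0],"spin":0,"claw":1},{"delta_pos":[0,0,0],"spin":0,"claw":0.3},{"delta_pos":[0,0,0],"spin":0,"claw":0.3},{"delta_pos":[0,0,0],"spin":0,"claw":0.3},{"delta_pos":[0,0,0],"spin":0,"claw":0.3},{"delta_pos":[0,0,40],"spin":0,"claw":0.2},{"delta_pos":[0,0,80],"spin":0,"claw":0}]'
python3 -m jog '[{"delta_pos":[0,0,50],"spin":0,"claw":0},{"delta_pos":[0,0,100],"spin":0,"claw":0},{"delta_pos":[0,-50,125],"spin":0,"claw":0},{"delta_pos":[0,-100,125],"spin":0,"claw":0},{"delta_pos":[0,-125,125],"spin":0,"claw":0},{"delta_pos":[0,-125,125],"spin":0,"claw":0}]'
python3 - <<'E'
from h import *
s=bot.observe();print(s['qpos'].round(2),s['position'].round(4),s['tool_rot'].round(3))
p=eyes.camera_params('wrist'); im=eyes.grab_frame('wrist'); cv2.imwrite('pics/w2.png',im)
np.save('w2.npy',p,allow_pickle=True)
E
```

```text
clock: 4.95
position: [0.5467, 0.2192, 0.0836]
tool_rot: [3.14, -0.003, 2.963]
force: [-0.4, 6.1, -8.6]
grip_width: 0.0082
clock: 5.75
position: [0.546, 0.2191, 0.1641]
tool_rot: [3.14, -0.005, 2.963]
force: [1.0, 0.5, 0.0]
grip_width: 0.081
clock: 6.35
position: [0.5465, 0.0891, 0.2892]
tool_rot: [-3.141, -0.004, 2.957]
force: [-0.6, 0.0, -0.3]
grip_width: 0.0851
[ 0.32  0.43 -0.82  1.66  0.33  1.21  0.82] [0.5465 0.0891 0.2892] [-3.141 -0.004  2.957]
```

View pics/w2.png

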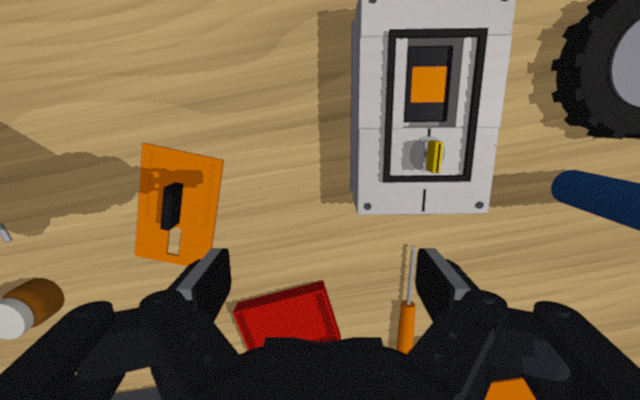

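The wing, at (434,156), now lies along the index lines. The cover is fully in view at (178,204) with its rib at (172,205). Next I measure all three.

Run:
```python
from h import *
im=cv2.imread('pics/w2.png'); p=np.load('w2.npy',allow_pickle=True).item()
h,s,v=cv2.split(cv2.cvtColor(im,cv2.COLOR_BGR2HSV))
def rect(c,z):
    X=ray(p,c[:,0],z)[:,:2]*1000; return cv2.minAreaRect(np.float32(X))
m=(h>22)&(h<36)&(s>120)&(v>90); m[:,:420]=0;m[:,450:]=0;m[:135]=0;m[180:]=0
n=cv2.morphologyEx(m.astype(np.uint8),cv2.MORPH_CLOSE,np.ones((3,3)))
c=blob(n,(434,156)); print('wing',rect(c,.108),cv2.boundingRect(c))
e=[[391,31],[487,31],[475,182],[385,179]]
X=ray(p,e,.078)[:,:2]*1000; print('gasket',cv2.minAreaRect(np.float32(X)))
m=(h<20)&(s>170)&(v>60); m[:,:125]=0;m[:,230:]=0;m[:135]=0;m[270:]=0
c=blob(m,(178,204)); print('cover',rect(c,.006))
m=(v<50); m[:,:155]=0;m[:,190:]=0;m[:175]=0;m[235:]=0
c=blob(m,(172,205)); print('rib',rect(c,.042),cv2.boundingRect(c))
```

```text
wing ((546.9505004882812, 216.23312377929688), (16.488811492919922, 34.51016616821289), 78.41024017333984) (426, 141, 17, 32)
gasket ((499.7645568847656, 232.6639404296875), (111.61448669433594, 170.25379943847656), 80.15143585205078)
cover ((574.7568359375, -139.81857299804688), (117.49007415771484, 180.98971557617188), 67.12921905517578)
rib ((561.0742797851562, -126.95069885253906), (23.718650817871094, 70.09381866455078), 66.82321166992188) (161, 183, 22, 47)
```

```bash
python3 -m jog '[{"delta_pos":[4,-45,-10],"spin":-0.1,"claw":0},{"delta_pos":[8,-90,-30],"spin":-0.214,"claw":0},{"delta_pos":[12,-135,-60],"spin":-0.214,"claw":0},{"delta_pos":[16.5,-180,-85],"spin":-0.214,"claw":0},{"delta_pos":[16.5,-215,-110],"spin":-0.214,"claw":0},{"delta_pos":[16.5,-225,-140],"spin":-0.214,"claw":0.2},{"delta_pos":[16.5,-225,-170],"spin":-0.214,"claw":0.2},{"delta_pos":[16.5,-225,-200],"spin":-0.214,"claw":0.2}]'
python3 -m jog '[{"delta_pos":[0,0,-25],"spin":0,"claw":0.2},{"delta_pos":[0,0,-50],"spin":0,"claw":0.2},{"delta_pos":[0,0,-68],"spin":0,"claw":0.2},{"delta_pos":[0,0,-73],"spin":0,"claw":0.2},{"delta_pos":[0,0,-73],"spin":0,"claw":0.2}]'
```

```text
clock: 7.2
position: [0.563, -0.1326, 0.0881]
tool_rot: [3.141, -0.004, 2.746]
force: [1.5, 0.5, -0.8]
grip_width: 0.0681
clock: 7.7
position: [0.563, -0.1316, 0.0148]
tool_rot: [3.14, -0.005, 2.747]
force: [-0.6, -0.2, -0.7]
grip_width: 0.0683
```

```bash
python3 -m jog '[{"delta_pos":[0,-4.4,0],"spin":0,"claw":0.2},{"delta_pos":[0,-4.4,0],"spin":0,"claw":1},{"delta_pos":[0,-4.4,0],"spin":0,"claw":1},{"delta_pos":[0,-4.4,0],"spin":0,"claw":1},{"delta_pos":[0,-4.4,0],"spin":0,"claw":1},{"delta_pos":[0,-4.4,0],"spin":0,"claw":1},{"delta_pos":[0,-4.4,0],"spin":0,"claw":1},{"delta_pos":[0,-4.4,0],"spin":0,"claw":1}]' 80
python3 - <<'E'
from h import *
s=bot.observe();print(s['position'].round(4),s['tool_rot'].round(3))
p=eyes.camera_params('top'); im=eyes.grab_frame('top'); cv2.imwrite('pics/t3.png',im)
p=eyes.camera_params('wrist'); im=eyes.grab_frame('wrist'); cv2.imwrite('pics/w3.png',im)
E
```

```text
clock: 8.5
position: [0.5632, -0.136, 0.0154]
tool_rot: [3.14, -0.005, 2.747]
force: [-2.2, 0.2, 10.0]
grip_width: 0.0104
[ 0.5632 -0.136   0.0154] [ 3.14  -0.005  2.747]
```

View pics/w3.png

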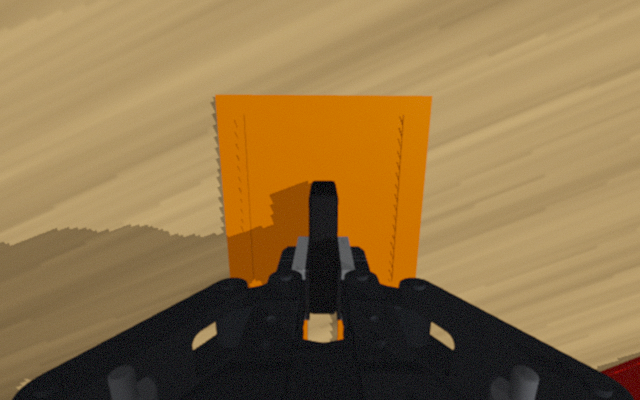

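The fingers straddle the rib squarely. The cover's rear edge runs from (216,96) to (432,97), so I can check the grasp offset along x.

```bash
python3 - <<'E'
from h import *
p=eyes.camera_params('wrist'); s=bot.observe()
X=ray(p,[[216.5,96],[432,97]],.006)
L=R.from_euler('xyz',s['tool_rot']).inv().apply(X-s['position'])*1000
print(L, 'width',np.linalg.norm(X[0]-X[1]))
E
python3 -m jog '[{"delta_pos":[0,0,10],"spin":0,"claw":1},{"delta_pos":[0,0,30],"spin":0,"claw":1},{"delta_pos":[0,0,60],"spin":0,"claw":1},{"delta_pos":[0,0,95],"spin":0,"claw":1},{"delta_pos":[0,0,125],"spin":0,"claw":1},{"delta_pos":[0,0,145],"spin":0,"claw":1},{"delta_pos":[0,0,150],"spin":0,"claw":1},{"delta_pos":[0,0,150],"spin":0,"claw":1}]'
```

```text
[[ 76.88552876 -55.58551262   9.72064087]
 [ 76.35963051  59.7172359    9.84747801]] width 0.1153040175881272
clock: 9.4
position: [0.5632, -0.1362, 0.1658]
tool_rot: [3.141, -0.004, 2.747]
force: [-0.1, 0.6, -2.7]
grip_width: 0.0106
```

```bash
python3 -m jog '[{"delta_pos":[-3,15,0],"spin":0.01,"claw":1},{"delta_pos":[-10,45,0],"spin":0.03,"claw":1},{"delta_pos":[-20,85,0],"spin":0.06,"claw":1},{"delta_pos":[-30,125,0],"spin":0.09,"claw":1},{"delta_pos":[-38,165,0],"spin":0.12,"claw":1},{"delta_pos":[-46,205,0],"spin":0.14,"claw":1},{"delta_pos":[-54,245,0],"spin":0.16,"claw":1},{"delta_pos":[-60,270,0],"spin":0.18,"claw":1}]'
python3 -m jog '[{"delta_pos":[-5,25,0],"spin":0.02,"claw":1},{"delta_pos":[-12,55,0],"spin":0.03,"claw":1},{"delta_pos":[-18,80,0],"spin":0.04,"claw":1},{"delta_pos":[-20,95,0],"spin":0.042,"claw":1},{"delta_pos":[-20,95,0],"spin":0.042,"claw":1},{"delta_pos":[-20,95,0],"spin":0.042,"claw":1},{"delta_pos":[-20,95,0],"spin":0.042,"claw":1}]'
python3 - <<'E'
from h import *
s=bot.observe();print(s['position'].round(4),s['tool_rot'].round(3))
E
```

```text
clock: 10.2
position: [0.5013, 0.1374, 0.1649]
tool_rot: [3.14, -0.006, 2.931]
force: [-0.4, 0.2, -3.1]
grip_width: 0.0106
clock: 10.9
position: [0.4815, 0.2312, 0.1644]
tool_rot: [3.141, -0.006, 2.972]
force: [0.3, -0.1, -2.9]
grip_width: 0.0106
[0.4815 0.2312 0.1644] [ 3.141 -0.006  2.972]
```

```bash
python3 -m jog '[{"delta_pos":[2,-1,-10],"spin":-0.003,"claw":1},{"delta_pos":[2,-1,-22],"spin":-0.003,"claw":1},{"delta_pos":[2,-1,-32],"spin":-0.003,"claw":1},{"delta_pos":[2,-1,-34],"spin":-0.003,"claw":1},{"delta_pos":[2,-1,-34],"spin":-0.003,"claw":1}]'
python3 - <<'E'
from h import *
s=bot.observe();print(s['position'].round(4))
a=eyes.grab_frame('wrist'); p=eyes.camera_params('scene'); b=eyes.grab_frame('scene')
b=cv2.resize(b[100:220,250:390],(467,400),interpolation=cv2.INTER_CUBIC)
a=a[:,150:480]
cv2.imwrite('pics/w4.png',np.hstack([a,b]))
E
```

```text
clock: 11.4
position: [0.4832, 0.2302, 0.1299]
tool_rot: [3.141, -0.007, 2.969]
force: [-0.2, 0.3, -3.0]
grip_width: 0.0104
[0.4832 0.2302 0.1299]
```

View pics/w4.png

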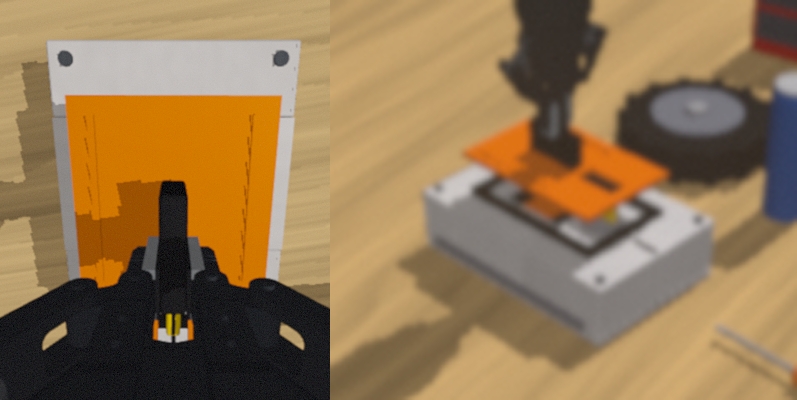

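The wing is visible through the slot and centred in it (wing at columns 167–181, slot at 154–193), and the cover is square with the deck. I'll lower it now.

```bash
python3 -m jog '[{"delta_pos":[0,0,-6],"spin":0,"claw":1},{"delta_pos":[0,0,-12],"spin":0,"claw":1},{"delta_pos":[0,0,-18],"spin":0,"claw":1},{"delta_pos":[0,0,-24],"spin":0,"claw":1},{"delta_pos":[0,0,-30],"spin":0,"claw":1},{"delta_pos":[0,0,-33],"spin":0,"claw":1},{"delta_pos":[0,0,-33],"spin":0,"claw":1}]'
python3 -m jog '[{"delta_pos":[0,0,-3],"spin":0,"claw":1},{"delta_pos":[0,0,-6],"spin":0,"claw":1},{"delta_pos":[0,0,-9],"spin":0,"claw":1},{"delta_pos":[0,0,-11],"spin":0,"claw":1},{"delta_pos":[0,0,-11],"spin":0,"claw":1},{"delta_pos":[0,0,-11],"spin":0,"claw":1}]'
```

```text
clock: 12.2
position: [0.4833, 0.2304, 0.0972]
tool_rot: [3.141, -0.007, 2.969]
force: [-1.3, 0.3, -2.1]
grip_width: 0.0105
clock: 12.8
position: [0.4835, 0.2305, 0.0863]
tool_rot: [3.141, -0.006, 2.969]
force: [-1.5, -0.4, 6.6]
grip_width: 0.0107
```

```bash
python3 -m jog '[{"delta_pos":[0,0,-1],"spin":0,"claw":1},{"delta_pos":[0,0,-2],"spin":0,"claw":1},{"delta_pos":[0,0,-2],"spin":0,"claw":1},{"delta_pos":[0,0,-2],"spin":0,"claw":1},{"delta_pos":[0,0,-2],"spin":0,"claw":1}]'
```

```text
clock: 13.3
position: [0.4835, 0.2306, 0.0853]
tool_rot: [3.141, -0.005, 2.969]
force: [-7.8, -4.0, 25.6]
grip_width: 0.0107
```

Run:
```python
from h import *
a=eyes.grab_frame('wrist'); b=eyes.grab_frame('scene')
s=bot.observe();print(s['position'].round(4),s['force'].round(1),s['qd'].round(3))
b=cv2.resize(b[100:220,250:390],(467,400),interpolation=cv2.INTER_CUBIC)
cv2.imwrite('pics/w5.png',np.hstack([a[:,150:480],b]))
```

```text
[0.4836 0.2306 0.0853] [-7.6 -5.  25.7] [-0.003 -0.    -0.    -0.001  0.001 -0.001  0.001]
```

View pics/w5.png

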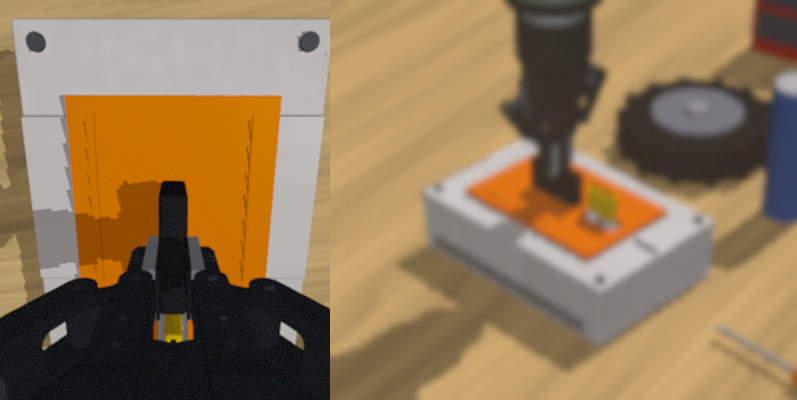

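The cover lies flat on the deck, centred, with the wing standing through the slot. The margins are even, about 45 px each side, and the rear margin is about 41 mm against 40 mm nominal. I'm handing in.

Run:
```python
from workcell import bot
print(bot.job_done()); s=bot.observe(); print(s['clock'],s['position'],s['force'])
```

```text
the job is handed in; nothing more can be done
None
the job is handed in; nothing more can be done
```

The battery housing is closed up, and I handed the job in at about 13.4 s with the arm still pressing the cover down. The hand-in gives no verdict.

**What I did:** I turned the yellow fastener by about −0.93 rad into line with the index lines. I then gripped the cover by its rib, carried it over the housing, lowered it over the wing and pressed it home.

**Last checks:**
- **Seating:** The tool came to a hard stop at z = 0.0853 m, where I expected the cover to be fully home. The upward push was about 26 N and the joints were practically still.
- **Fit:** The last images show the cover flat on the deck and square to it, with the wing through the slot. The side margins are even, and the rear margin is about 41 mm against 40 mm nominal.
- **Bystanders:** Nothing appeared moved in the views I took, but I did not measure their positions again at the end.

**Disagreements:**
- **Cameras:** The top camera placed the housing and cover about 2–4 mm away from where the wrist camera did. I used the wrist camera and the fastener grip position instead.
- **Side force:** About 9 N of sideways force remained while pressing. I did not find its cause.

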